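Check the belt tensioner of the grain mill

TASK

The belt is off the grain mill. Check its tensioner: push the sprung arm round until the drag needle on the scale stands between the two prongs of the brass index, then let the arm come all the way back to rest, leaving the needle between the prongs. Move the needle only by way of the arm, never with the fingers, and leave the onion, the sardine tin and the spice jar where they are.

Things in the scene. Friction and masses are not known exactly. Their poses are not given: they have to be found in the camera images.
- mill_drive: fixed grey base plate, 22 mm thick; origin at its underside below the pivot axis, -x is its front (worktop's edge), z up. The front part, with the scale, reaches 200 mm in front of the pivot and is 250 mm wide; 105 mm behind the pivot stands the round wooden mill, 128 mm across, top 202 mm above the worktop. A bare pulley (36 mm across, top 56 mm above the worktop) is at x=20, y=50 mm
- pivot (a point): the upright pivot axis of the tensioner arm and the needle, at the base plate's upper face (22 mm above the worktop); the pin and coil spring round it stand to 72 mm above the worktop
- roller_top (a point): centre of the top of the upright grey roller at the free end of the sprung arm; 110 mm from the pivot, top 97 mm above the worktop. The roller is 30 mm across and 52 mm high, does not turn, and stands on the flat steel arm (24 mm wide, upper face 44 mm above the worktop)
- tension_arm (a joint): sprung arm's angle, rad: 0 at rest (points roughly at the robot, 2.5 rad counter-clockwise from the base's +x), grows counter-clockwise seen from above (roller goes to the robot's right), stop at 1.2. The spring drives it back to 0 when let go: about 2 N at the roller at rest, 9 N at full travel
- needle: dark thin drag needle under the arm, 25 to 31 mm above the worktop, 170 mm long, origin on the pivot axis, x along it to the tip. A pin under the arm pushes it (needle then 0.12 rad counter-clockwise of the arm); it stays where pushed when the arm goes back, so pushing too far cannot be undone. It starts up to 0.2 rad ahead of the pin
- needle_tip (a point): point of the needle that is read on the scale, 160 mm from the pivot, 29 mm above the worktop; the needle is 3 to 6 mm wide here
- index_gap (a point): middle of the gap between the two prongs of the fixed brass index, 160 mm from the pivot, 29 mm above the worktop. The prongs point to the pivot, 28 mm apart centre to centre (gap 24 mm), from 152 to 186 mm from the pivot, 33 to 37 mm above the worktop, joined at the outer end (knob to 45 mm); the needle passes freely under them
- onion: bystander: onion, about 80 mm across and high, origin at its underside
- spice_paprika: bystander: dark-capped glass spice jar, 41 mm across, 105 mm high, origin at its underside
- sardine_tin: bystander: flat sardine tin, 63x105x25 mm, origin at its underside

How it is judged (in metres and radians):
On the way:
1. the pushed arm has brought the needle between the prongs (horizontal distance between needle_tip and index_gap below 0.011 m and value of joint tension_arm above 0.3 rad), for 0.1 s.
At the end, for the whole second after the job is handed in: the arm is back at rest (within 0.05 rad) and the needle's tip stands between the prongs (within 11 mm of the middle of the gap) (horizontal distance between needle_tip and index_gap below 0.011 m and value of joint tension_arm below 0.05 rad); the robot touches nothing.
It fails at once if the fingers push the needle (contact force between the fingers and needle above 0.5 N).
It fails at once if the onion, the sardine tin or the spice jar is moved more than 40 mm (distance of any of onion, sardine_tin, spice_paprika from where it was at the start of the episode above 0.04 m).
It also fails if it takes over 45 s, if anything falls off the work surface, if the arm or the gripper's body presses on something with over 40 N, if the wrist force passes 120 N, or if a joint passes its speed limit or range.

ROBOT

A 6-joint arm with a two-finger parallel gripper is mounted at the origin on a cart in front of the work surface, level with it; the furniture and walls round the work are solid. World frame = base frame: x ahead of the robot, y to its left, z up, the work surface at z = 0. Lengths are in mm, angles in rad, forces in N, time in s.
With the tool pointing down it reaches from about 150 to 775 mm from the base axis. Payload 6.1 kg.
Tool frame: the origin (TCP) lies midway between the tips of the shut fingers; the grasp point (between the pads) lies 19 mm behind it; z points along the fingers, y is the line along which they close (so a half turn about z gives the same grasp; the last joint's range is limited). The gripper opens to 85 mm and grips with 20 to 120 N. Pads are 22 mm wide; open, the fingers measure 114 mm over their backs; the gripper's body (76 mm by 85 mm) begins 54 mm behind the grasp point. The pads swing forward as they close: fully open they stand 13 mm farther back than shut.
Start: joints at [0, 0.126, -0.04, 1.405, 0, 1.571], TCP at [524.984, -0, 231.295] pointing down, gripper open.
Joint ranges: [-2.72, 2.72], [-0.95, 1.95], [-1.27, 1.35], [-1.78, 2.02], [-1.46, 1.47], [-3.14, 3.14]. Speed limits (rad/s): [2.39, 2.39, 3.01, 3.14, 3.14, 3.14].

INTERFACE

Orientations are given as a unit quaternion [x, y, z, w].
In Python, from plant import ctrl gives the robot as it stands.
- The arm moves only by the shell command python3 -m inch 'ROWS' [OPENING]. ROWS is JSON, a list of rows, each an object with "offset": the shift along the tool's x, y, z in units of 75 cm (1.0 is 75 cm), a list of three; "dr": the turn, a rotation vector about the tool's x, y, z in units of 30 degrees (1.0 is 30 degrees), a list of three. A call has exactly 8 rows; each row is the pose to reach, as a shift and turn from the pose commanded when the call began, along the tool's axes at that moment; what a row does not reach only later rows make up. A row lasts 1/12 s, in which the tool goes at most 41.7 mm and 7.16 degrees, less where a joint would pass 70% of its speed; a pose out of reach is approached as far as the arm can. A call with a number of a shift or a turn outside -1 to 1 is refused whole. A call with a gripper value outside its range is refused whole. OPENING is the opening, from 0 (shut) to 1 (fully open), set as the call begins (- or left out, the last holds). The fingers move at their own pace and stop on an object; the grip force is fixed at half the most. Time passes only in rows, so rows that repeat a pose let the fingers close, or fill a call up. It gives the time, the measured TCP pose, the force, the opening and the grip force at its end, in the units of the state.
- ctrl.get_state(): the state, without advancing time (a new reading comes with each control period).
- ctrl.snapshot(name): name is "scene" or "side" or "wrist"; returns (picture, depth): 480x640x3 uint8, blue, green, red; 480x640 float32, mm along the optical axis (not along the pixel's ray), 0 where there is no reading.
- ctrl.get_calibration(name): a dict with "fx", "fy", "cx", "cy" (pixels), "world_to_cam" (4x4, takes a point from world to camera coordinates). Camera axes: x right, y down, z forward; pixel columns grow to the right and rows downward; lengths in mm; the calibration is good to about 2 mm. A picture is of the moment at which its call begins: read the wrist's pose just before it. get_calibration takes no time and is no camera call; for the wrist camera it gives the pose at the moment of the call.
- ctrl.job_done(): hands the job in; it is judged then, once.
The state is a dict: "t": time; "qpos": joint angles; "joint_velocities": joint speeds; "effort": joint torques, N m; "tool_pos": TCP position; "tcp_rot": TCP orientation; "wrist_force": force on the tool from outside, world axes, zero at the start; "wrist_torque": the same for the moment, N m; "grip_width": finger opening in mm; "grasp_force": force on a finger pad.
Only numpy, scipy, OpenCV 4.12 (cv2) and the standard library are available. Lean on these libraries where they do the work, as an engineer would, in place of code of your own. Each camera call takes 0.05 s, during which the arm holds its last target. There are 200 camera calls.

## Working session

There is one attempt and no reset: what is moved stays moved. The work goes in short steps, Python scripts to look and compute and a shell command to move; the robot and the scene stay as the last step left them, time stands still between calls to the robot, and variables do not carry over. Pictures are saved under pics/ and viewed, at most 10 in all, crops included, and the job is handed in when it is done.

```bash
ls; mkdir -p pics; python3 - <<'E'
from plant import ctrl
import cv2,numpy as np
for n in("scene","side","wrist"):
    im,d=ctrl.snapshot(n);c=ctrl.get_calibration(n)
    cv2.imwrite(f"pics/{n}0.png",im);np.savez(f"{n}0.npz",im=im,d=d,K=[c[k] for k in("fx","fy","cx","cy")],T=c["world_to_cam"])
s=ctrl.get_state();print(s)
E
```

```text
pics
{'t': 0.15, 'qpos': array([-2.50005677e-05,  1.26283391e-01, -4.03499502e-02,  1.40540571e+00,
       -2.48173906e-05,  1.57075619e+00]), 'joint_velocities': array([-1.73572685e-03, -2.06963681e-03,  3.18633174e-03, -9.81243393e-05,
        1.43532136e-03, -4.34579937e-04]), 'effort': array([-6.60388159e-04, -4.36274636e+01,  3.53150582e+01,  1.35390865e-02,
        2.80258462e-06, -9.74541621e-07]), 'tool_pos': array([ 5.24694343e+02, -2.04511954e-02,  2.30697283e+02]), 'tcp_rot': array([ 7.07101286e-01,  7.07112003e-01, -4.48130945e-04, -4.30611025e-04]), 'wrist_force': array([-0.22498273,  0.22088684, -0.53665348]), 'wrist_torque': array([0.00678071, 0.02243271, 0.0162917 ]), 'grasp_force': 0.0, 'grip_width': 85.54090433137819}
```

View pics/scene0.png

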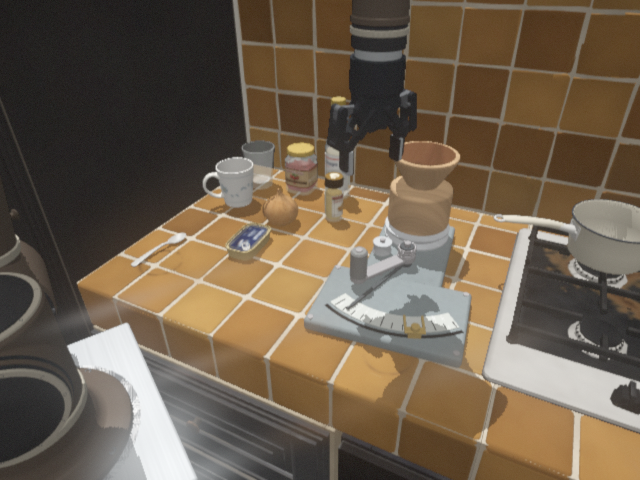

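View pics/wrist0.png

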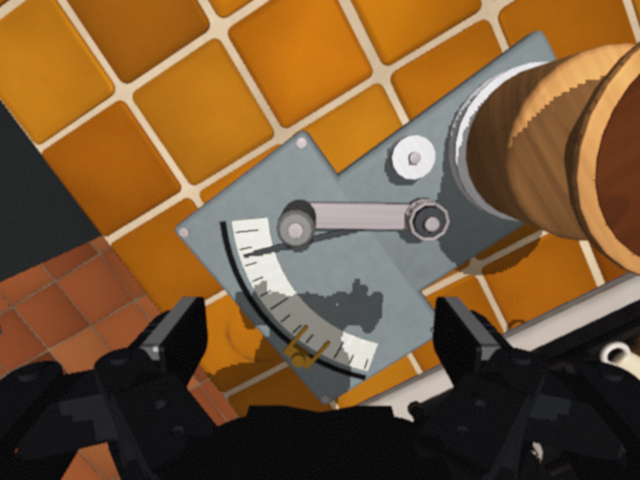

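The wrist view shows the roller at (296,229), the pivot at (430,222), the needle tip near (246,256) and the brass index near (303,347). The bystanders stand well away on the left.

```bash
cat > h.py <<'E'
import numpy as np,cv2
def ray(K,T,uv,z):
    T=np.array(T);R=T[:3,:3];o=-R.T@T[:3,3]
    d=R.T@np.array([(uv[0]-K[2])/K[0],(uv[1]-K[3])/K[1],1]);return o+d*(z-o[2])/d[2]
def dep(K,T,uv,d):
    v=float(np.median(d[int(uv[1])-1:int(uv[1])+2,int(uv[0])-1:int(uv[0])+2]))
    T=np.array(T);return T[:3,:3].T@(np.array([(uv[0]-K[2])/K[0]*v,(uv[1]-K[3])/K[1]*v,v])-T[:3,3])
E
python3 - <<'E'
from h import *
w=np.load("wrist0.npz");K,T,im,d=w["K"],w["T"],w["im"],w["d"]
for n,uv,z in(("roller",(296,229),97),("pivot",(430,222),72),("pulley",(414,158),56),("tip",(246,256),29),("knob",(303,347),40)):
    print(n,ray(K,T,uv,z).round(1),"depth",dep(K,T,uv,d).round(1))
print(T.round(3))
cr=im[190:400,200:450];cv2.imwrite("pics/wc.png",cv2.resize(cr,None,fx=2.85,fy=2.85,interpolation=cv2.INTER_CUBIC))
s=np.load("scene0.npz")
cr=s["im"][220:360,300:480];cv2.imwrite("pics/sc.png",cv2.resize(cr,None,fx=4,fy=4,interpolation=cv2.INTER_CUBIC))
for n,uv in(("roller",(359,250)),("pivot",(407,244)),("onion",(281,200)),("tin",(249,236)),("jar",(334,185))):print(n,dep(s["K"],s["T"],uv,s["d"]).round(0))
E
```

```text
roller [505.3  -1.1  97. ] depth [505.5  -0.6  99.3]
pivot [612.8  -1.3  72. ] depth [612.8  -1.3  72.3]
pulley [600.4  48.8  56. ] depth [600.3  48.8  56.3]
tip [452.7 -44.3  29. ] depth [452.7 -44.3  28.8]
knob [ 506.5 -135.1   40. ] depth [ 505.6 -145.7   22.6]
[[ 1.00000e+00  0.00000e+00 -1.00000e-03 -5.23051e+02]
 [ 1.00000e-03 -9.65000e-01  2.63000e-01 -3.44120e+01]
 [-1.00000e-03 -2.63000e-01 -9.65000e-01  3.78275e+02]
 [ 0.00000e+00  0.00000e+00  0.00000e+00  1.00000e+00]]
roller [503.  -4.  99.]
pivot [612.  -6.  71.]
onion [511. 275.  64.]
tin [417. 247.  23.]
jar [612. 224.  92.]
```

View pics/wc.png

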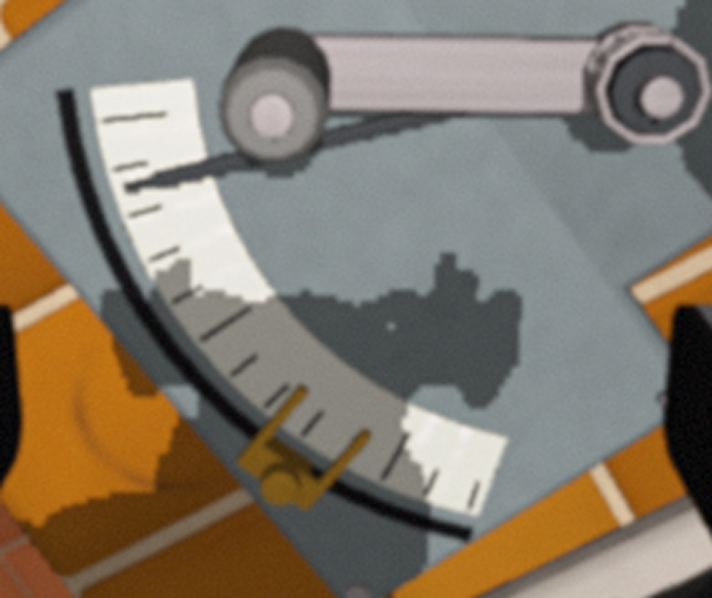

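View pics/sc.png

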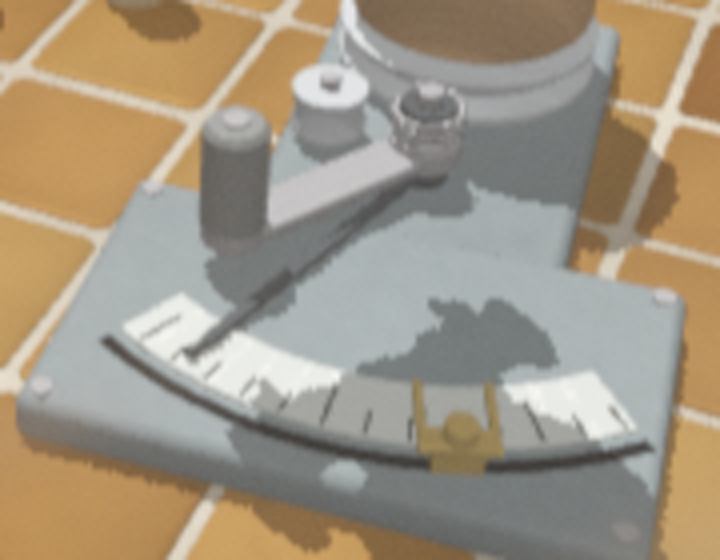

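The wrist crop shows the prong tips at crop (300,392) and (363,437), the knob at (283,483) and the needle tip at (130,187). The scene crop confirms that the needle is clockwise of the index and the roller is free on its left side.

```bash
python3 - <<'E'
from h import *
w=np.load("wrist0.npz");K,T=w["K"],w["T"]
g=lambda u,v,z:ray(K,T,(200+u/2.848-.3,190+v/2.848-.3),z)
P=g(661,95,72)
for n,p in dict(P=P,roll=g(271,115,97),tip=g(130,187,29),pr1=g(300,392,37),pr2=g(363,437,37),o1=g(245,462,37),o2=g(308,503,37),knob=g(283,480,45)).items():
    v=p-P;print(n,p.round(1),"r",np.hypot(*v[:2]).round(1),"ang",np.arctan2(v[1],v[0]).round(4)%(2*np.pi))
s=np.load("side0.npz");cv2.imwrite("pics/s.png",s["im"])
E
```

```text
P [614.4  -2.2  72. ] r 0.0 ang 0.0
roll [504.4  -2.   97. ] r 109.9 ang 3.1394
tip [452.1 -43.7  29. ] r 167.5 ang 3.3915853071795863
pr1 [ 508.6 -115.2   37. ] r 154.8 ang 3.9601853071795863
pr2 [ 530.4 -132.6   37. ] r 155.1 ang 4.140485307179587
o1 [ 489.  -142.5   37. ] r 188.2 ang 3.983085307179586
o2 [ 511.  -158.9   37. ] r 187.7 ang 4.129385307179586
knob [ 502.8 -144.5   45. ] r 180.9 ang 4.047285307179586
```

```bash
python3 -m inch '[{"offset":[0.03,-0.027,0],"dr":[0,0,-0.25]},{"offset":[0.0587,-0.0533,0],"dr":[0,0,-0.5]},{"offset":[0.0587,-0.0533,0],"dr":[0,0,-0.75]},{"offset":[0.0587,-0.0533,0],"dr":[0,0,-1]},{"offset":[0.0587,-0.0533,0],"dr":[0,0,-1]},{"offset":[0.0587,-0.0533,0],"dr":[0,0,-1]},{"offset":[0.0587,-0.0533,0],"dr":[0,0,-1]},{"offset":[0.0587,-0.0533,0],"dr":[0,0,-1]}]' 0; python3 -c "
from plant import ctrl
s=ctrl.get_state();print(s['tool_pos'],s['tcp_rot'],s['qpos'][5])"
```

```text
t: 0.82
tool_pos: [485.1, 43.8, 231.1]
tcp_rot: [0.501, 0.865, -0.0, -0.0]
wrist_force: [-0.0, 0.9, 0.3]
grip_width: 0.2
grasp_force: 0.0
[485.09364637  43.83102268 231.10412486] [ 5.01101011e-01  8.65388780e-01 -1.03201964e-04 -1.59448521e-04] 1.1398429394462164
```

```bash
python3 -m inch '[{"offset":[0,0,0],"dr":[0,0,-0.25]},{"offset":[0,0,0],"dr":[0,0,-0.5]},{"offset":[0,0,0],"dr":[0,0,-0.75]},{"offset":[0,0,0],"dr":[0,0,-1]},{"offset":[0,0,0],"dr":[0,0,-1]},{"offset":[0,0,0],"dr":[0,0,-1]},{"offset":[0,0,0],"dr":[0,0,-1]},{"offset":[0,0,0],"dr":[0,0,-1]}]' 0 >/dev/null
python3 -m inch '[{"offset":[0,0,0],"dr":[0,0,-0.25]},{"offset":[0,0,0],"dr":[0,0,-0.5]},{"offset":[0,0,0],"dr":[0,0,-0.75]},{"offset":[0,0,0],"dr":[0,0,-1]},{"offset":[0,0,0],"dr":[0,0,-1]},{"offset":[0,0,0],"dr":[0,0,-1]},{"offset":[0,0,0],"dr":[0,0,-1]},{"offset":[0,0,0],"dr":[0,0,-1]}]' 0 >/dev/null
python3 -m inch '[{"offset":[0,0,0],"dr":[0,0,-0.25]},{"offset":[0,0,0],"dr":[0,0,-0.5]},{"offset":[0,0,0],"dr":[0,0,-0.75]},{"offset":[0,0,0],"dr":[0,0,-1]},{"offset":[0,0,0],"dr":[0,0,-1]},{"offset":[0,0,0],"dr":[0,0,-1]},{"offset":[0,0,0],"dr":[0,0,-1]},{"offset":[0,0,0],"dr":[0,0,-1]}]' 0 >/dev/null
python3 -m inch '[{"offset":[0,0,0],"dr":[0,0,-0.25]},{"offset":[0,0,0],"dr":[0,0,-0.5]},{"offset":[0,0,0],"dr":[0,0,-0.75]},{"offset":[0,0,0],"dr":[0,0,-1]},{"offset":[0,0,0],"dr":[0,0,-1]},{"offset":[0,0,0],"dr":[0,0,-1]},{"offset":[0,0,0],"dr":[0,0,-1]},{"offset":[0,0,0],"dr":[0,0,-1]}]' 0 
python3 -m inch '[{"offset":[0,0,0],"dr":[0,0,-0.25]},{"offset":[0,0,0],"dr":[0,0,-0.5]},{"offset":[0,0,0],"dr":[0,0,-0.75]},{"offset":[0,0,0],"dr":[0,0,-1]},{"offset":[0,0,0],"dr":[0,0,-1]},{"offset":[0,0,0],"dr":[0,0,-1]},{"offset":[0,0,0],"dr":[0,0,-1]},{"offset":[0,0,0],"dr":[0,0,-1]}]' 0
python3 -m inch '[{"offset":[0,0,0.03],"dr":[0,0,-0.25]},{"offset":[0,0,0.08],"dr":[0,0,-0.5]},{"offset":[0,0,0.13],"dr":[0,0,-0.75]},{"offset":[0,0,0.18],"dr":[0,0,-0.77]},{"offset":[0,0,0.21],"dr":[0,0,-0.77]},{"offset":[0,0,0.223],"dr":[0,0,-0.77]},{"offset":[0,0,0.223],"dr":[0,0,-0.77]},{"offset":[0,0,0.223],"dr":[0,0,-0.77]}]' 0
python3 - <<'E'
from plant import ctrl
from h import *
s=ctrl.get_state();print(s['tool_pos'],s['qpos'])
from scipy.spatial.transform import Rotation as R
print(R.from_quat(s['tcp_rot']).as_matrix().round(3))
c=ctrl.get_calibration("wrist");im,d=ctrl.snapshot("wrist");cv2.imwrite("pics/w1.png",im)
np.savez("w1.npz",im=im,d=d,K=[c[k] for k in("fx","fy","cx","cy")],T=c["world_to_cam"])
E
```

```text
t: 3.48
tool_pos: [485.0, 44.0, 231.3]
tcp_rot: [-0.499, 0.867, -0.0, 0.0]
wrist_force: [0.6, 0.4, 0.5]
grip_width: -0.2
grasp_force: 0.0
t: 4.15
tool_pos: [485.0, 44.0, 231.3]
tcp_rot: [-0.706, 0.708, -0.0, -0.0]
wrist_force: [-0.3, 1.0, -0.2]
grip_width: 0.3
grasp_force: 0.0
t: 4.82
tool_pos: [485.4, 44.1, 64.8]
tcp_rot: [0.834, -0.552, 0.0, -0.0]
wrist_force: [0.2, -0.1, 0.1]
grip_width: -0.1
grasp_force: 0.0
[485.42232359  44.07179535  64.79509739] [ 9.05365196e-02  1.11134054e-01 -4.27482596e-01  1.03182850e+00
  9.68206615e-06 -1.88257594e+00]
[[ 0.392 -0.92   0.   ]
 [-0.92  -0.392  0.   ]
 [ 0.    -0.    -1.   ]]
```

View pics/w1.png

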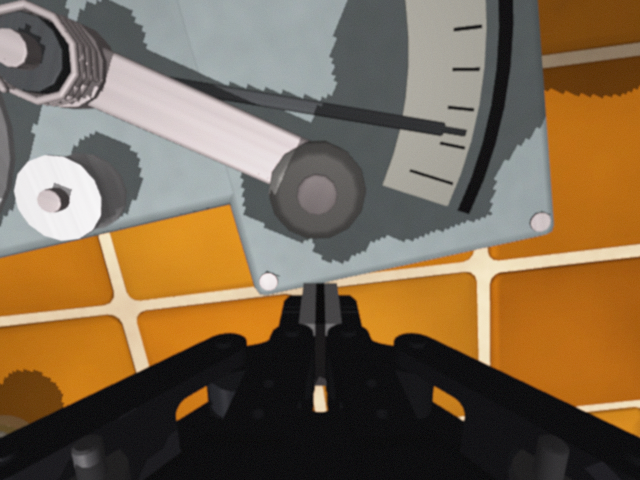

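Roller straight ahead of the fingers at (318,195), needle tip at (465,132). Tool +x is the push direction.

```bash
python3 -m inch '[{"offset":[0.016,0,0],"dr":[0,0,0]},{"offset":[0.032,0,0],"dr":[0,0,0]},{"offset":[0.048,0.0055,0],"dr":[0,0,0]},{"offset":[0.064,0.009,0],"dr":[0,0,0]},{"offset":[0.08,0.011,0],"dr":[0,0,0]},{"offset":[0.093,0.011,0],"dr":[0,0,0]},{"offset":[0.107,0.01,0],"dr":[0,0,0]},{"offset":[0.107,0.01,0],"dr":[0,0,0]}]' 0
python3 - <<'E'
from plant import ctrl
from h import *
c=ctrl.get_calibration("wrist");im,d=ctrl.snapshot("wrist");cv2.imwrite("pics/w2.png",im)
np.savez("w2.npz",im=im,d=d,K=[c[k] for k in("fx","fy","cx","cy")],T=c["world_to_cam"])
print(ctrl.get_state()['tool_pos'])
E
```

```text
t: 5.53
tool_pos: [509.0, -34.3, 64.2]
tcp_rot: [0.834, -0.552, -0.001, 0.0]
wrist_force: [-4.8, 2.7, -0.3]
grip_width: -0.1
grasp_force: 2.4
[508.84197457 -33.77277876  64.26286442]
```

View pics/w2.png

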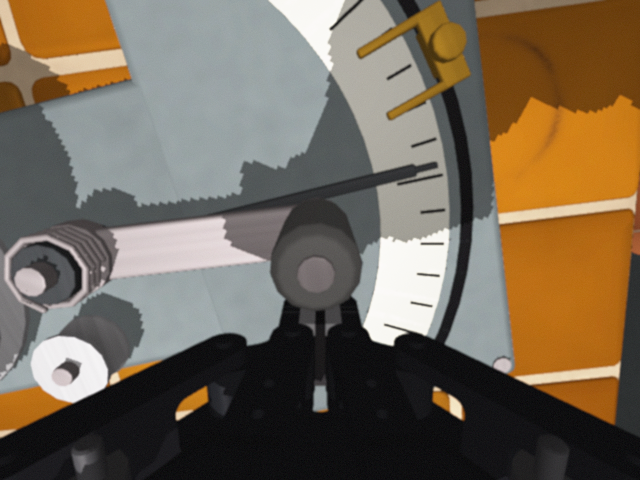

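The index prongs show at tips (361,53) and (391,116), with the needle tip at (436,166), still short of the gap.

```bash
python3 - <<'E'
from h import *
w=np.load("w2.npz");K,T=w["K"],w["T"];g=lambda u,v,z:ray(K,T,(u,v),z)
P=g(31,282,72);print(P)
for n,p in dict(roll=g(316,274,97),tip=g(434,166,30),mid=g(385,177,30),pr1=g(361,53,36),pr2=g(391,116,36),o1=g(430,17,36),o2=g(452,85,36)).items():
    for Q in(P,np.array([614.4,-2.2,72])):
        v=p-Q;print(n,p.round(1),"r",np.hypot(*v[:2]).round(1),"ang",np.arctan2(v[1],v[0]).round(4)%(2*np.pi))
E
```

```text
[613.76489537  -3.40258108  72.        ]
roll [518.8 -57.3  97. ] r 109.2 ang 3.657885307179586
roll [518.8 -57.3  97. ] r 110.4 ang 3.664485307179586
tip [ 480.1 -103.7   30. ] r 167.1 ang 3.785185307179586
tip [ 480.1 -103.7   30. ] r 168.4 ang 3.788585307179586
mid [498.6 -90.4  30. ] r 144.3 ang 3.788585307179586
mid [498.6 -90.4  30. ] r 145.5 ang 3.7924853071795863
pr1 [ 530.8 -132.5   36. ] r 153.4 ang 4.141185307179587
pr1 [ 530.8 -132.5   36. ] r 154.8 ang 4.141985307179587
pr2 [ 508.7 -115.    36. ] r 153.3 ang 3.9570853071795864
pr2 [ 508.7 -115.    36. ] r 154.6 ang 3.959485307179586
o1 [ 510.8 -155.4   36. ] r 183.6 ang 4.116785307179587
o1 [ 510.8 -155.4   36. ] r 184.9 ang 4.117585307179587
o2 [ 490.5 -136.2   36. ] r 181.2 ang 3.9641853071795863
o2 [ 490.5 -136.2   36. ] r 182.5 ang 3.9660853071795863
```

```bash
python3 -m inch '[{"offset":[0.006,-0.001,0],"dr":[0,0,0]},{"offset":[0.012,-0.0025,0],"dr":[0,0,0]},{"offset":[0.018,-0.004,0],"dr":[0,0,0]},{"offset":[0.024,-0.0055,0],"dr":[0,0,0]},{"offset":[0.03,-0.007,0],"dr":[0,0,0]},{"offset":[0.034,-0.008,0],"dr":[0,0,0]},{"offset":[0.034,-0.008,0],"dr":[0,0,0]},{"offset":[0.034,-0.008,0],"dr":[0,0,0]}]' 0
python3 - <<'E'
from plant import ctrl
from h import *
c=ctrl.get_calibration("wrist");im,d=ctrl.snapshot("wrist");cv2.imwrite("pics/w3.png",im)
np.savez("w3.npz",im=im,d=d,K=[c[k] for k in("fx","fy","cx","cy")],T=c["world_to_cam"])
print(ctrl.get_state()['tool_pos'])
E
```

```text
t: 6.25
tool_pos: [523.6, -54.0, 64.0]
tcp_rot: [0.834, -0.552, -0.002, 0.0]
wrist_force: [-6.5, 4.3, -0.2]
grip_width: 0.1
grasp_force: 2.9
[523.58104097 -53.99712315  63.98983727]
```

View pics/w3.png

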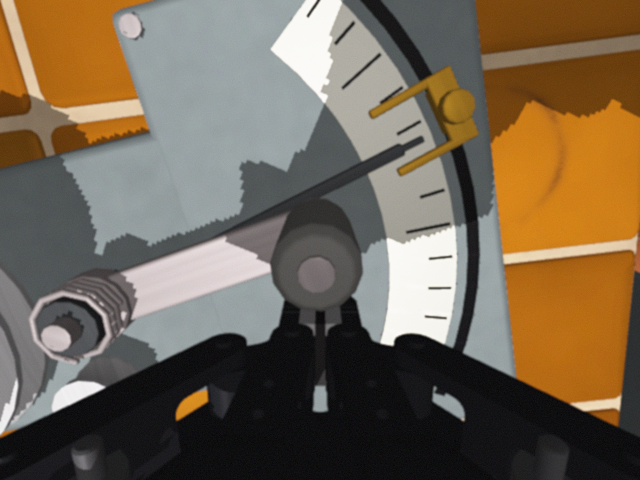

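The needle tip (422,141) is now between the prong tips (373,113) and (402,172).

```bash
python3 - <<'E'
from h import *
w=np.load("w3.npz");K,T=w["K"],w["T"];g=lambda u,v,z:ray(K,T,(u,v),z)
P=np.array([614.1,-2.8,72]);print(g(57,337,72))
for n,p in dict(roll=g(316,273,97),tip=g(420,141,30),mid=g(385,157,30),pr1=g(373,113,36),pr2=g(402,172,36),o1=g(440,78,36),o2=g(462,141,36)).items():
        v=p-P;print(n,p.round(1),"r",np.hypot(*v[:2]).round(1),"ang",np.arctan2(v[1],v[0]).round(4)%(2*np.pi))
E
```

```text
[613.89947504  -4.02542597  72.        ]
roll [533.6 -77.5  97. ] r 109.8 ang 3.8896853071795863
tip [ 505.8 -130.9   30. ] r 167.7 ang 4.010285307179586
mid [ 517.2 -118.3   30. ] r 150.7 ang 4.014585307179586
pr1 [ 531.  -132.8   36. ] r 154.3 ang 4.143785307179586
pr2 [ 508.5 -115.3   36. ] r 154.3 ang 3.958585307179586
o1 [ 511.2 -156.4   36. ] r 184.9 ang 4.121885307179586
o2 [ 490.4 -137.5   36. ] r 182.9 ang 3.9694853071795864
```

```bash
python3 -m inch '[{"offset":[0.002,-0.001,0],"dr":[0,0,0]},{"offset":[0.004,-0.0015,0],"dr":[0,0,0]},{"offset":[0.005,-0.0018,0],"dr":[0,0,0]},{"offset":[0.005,-0.0018,0],"dr":[0,0,0]},{"offset":[0.005,-0.0018,0],"dr":[0,0,0]},{"offset":[0.005,-0.0018,0],"dr":[0,0,0]},{"offset":[0.005,-0.0018,0],"dr":[0,0,0]},{"offset":[0.005,-0.0018,0],"dr":[0,0,0]}]' 0
python3 - <<'E'
from plant import ctrl
from h import *
c=ctrl.get_calibration("wrist");im,d=ctrl.snapshot("wrist")
np.savez("w4.npz",im=im,d=d,K=[c[k] for k in("fx","fy","cx","cy")],T=c["world_to_cam"])
cv2.imwrite("pics/w4.png",cv2.resize(im[50:250,300:500],None,fx=3,fy=3,interpolation=cv2.INTER_CUBIC))
E
```

```text
t: 6.97
tool_pos: [526.1, -56.8, 63.9]
tcp_rot: [0.834, -0.551, -0.002, 0.0]
wrist_force: [-6.8, 4.3, -0.4]
grip_width: 0.2
grasp_force: 2.9
```

View pics/w4.png

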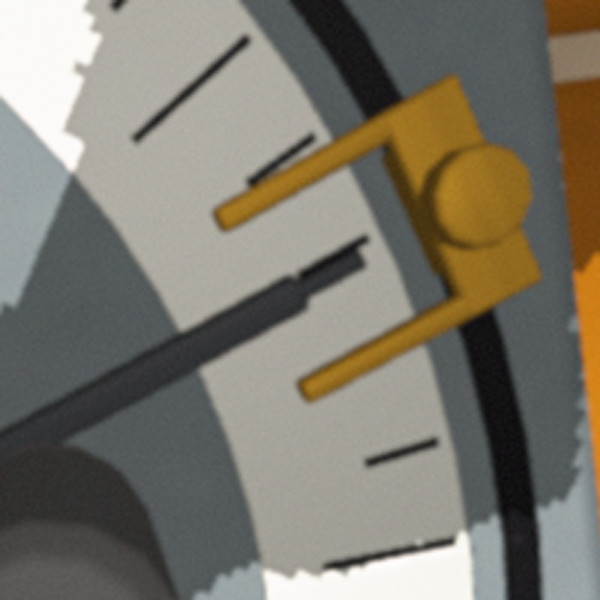

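The needle stands close to the middle of the gap. I'll ease the arm back along the same arc.

```bash
python3 -m inch '[{"offset":[-0.012,0.0035,0],"dr":[0,0,0]},{"offset":[-0.026,0.007,0],"dr":[0,0,0]},{"offset":[-0.04,0.0095,0],"dr":[0,0,0]},{"offset":[-0.054,0.011,0],"dr":[0,0,0]},{"offset":[-0.068,0.0105,0],"dr":[0,0,0]},{"offset":[-0.082,0.009,0],"dr":[0,0,0]},{"offset":[-0.095,0.006,0],"dr":[0,0,0]},{"offset":[-0.107,0.003,0],"dr":[0,0,0]}]' 0
python3 -m inch '[{"offset":[-0.006,-0.002,0],"dr":[0,0,0]},{"offset":[-0.012,-0.003,0],"dr":[0,0,0]},{"offset":[-0.02,-0.003,0],"dr":[0,0,0]},{"offset":[-0.035,-0.003,0],"dr":[0,0,0]},{"offset":[-0.06,-0.003,0],"dr":[0,0,0]},{"offset":[-0.06,-0.003,-0.05],"dr":[0,0,0]},{"offset":[-0.06,-0.003,-0.1],"dr":[0,0,0]},{"offset":[-0.06,-0.003,-0.12],"dr":[0,0,0]}]' 0
python3 - <<'E'
from plant import ctrl
from h import *
c=ctrl.get_calibration("wrist");im,d=ctrl.snapshot("wrist")
np.savez("w5.npz",im=im,d=d,K=[c[k] for k in("fx","fy","cx","cy")],T=c["world_to_cam"])
im2,_=ctrl.snapshot("scene")
cv2.imwrite("pics/w5.png",np.hstack([cv2.resize(im,(400,300)),cv2.resize(im2[210:360,290:490],(400,300))]))
E
```

```text
t: 7.68
tool_pos: [494.5, 17.1, 64.5]
tcp_rot: [0.834, -0.551, 0.001, -0.0]
wrist_force: [0.5, 1.7, 0.2]
grip_width: 0.3
grasp_force: 0.6
t: 8.35
tool_pos: [479.5, 59.1, 158.1]
tcp_rot: [0.834, -0.551, 0.002, -0.001]
wrist_force: [0.8, 0.7, 2.0]
grip_width: 0.2
grasp_force: 0.0
```

View pics/w5.png

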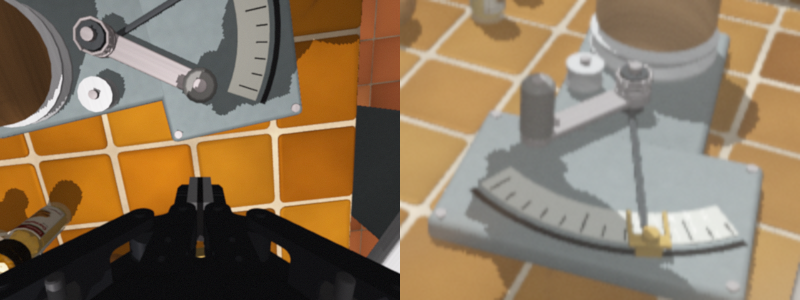

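The arm is back at rest, the needle stands between the prongs (scene crop, around (643,225)), and the gripper is clear.

```bash
python3 -c "
from plant import ctrl
print(ctrl.job_done())"
```

```text
the job is handed in; nothing more can be done
None
```

The job is handed in: I pushed the sprung arm until the needle stood near mid-gap, then eased it back to rest with the needle still between the prongs, touching neither the needle nor the onion, tin or jar; the judge gave no verdict.

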